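Open the pop-out T-handle lock of a control enclosure

TASK

Open the control enclosure on the bench: gently press the round release button beside the sunken T-handle until the handle pops out, then turn the handle clockwise (seen from above) until it comes up against its stop, without wrenching it or the latch. Then raise the lid until its free edge stands about 80 mm open, let go, and leave the things around the box alone.

Things in the scene. Friction and masses are not known exactly. Their poses are not given: they have to be found in the camera images.
- enclosure: Fixed grey sheet-metal box lying on its back, 260 (x) x 340 (y) x 130 mm high, open top closed by the lid. Origin: centre of its underside. +x points to the hinge side, -x to the lid's free edge.
- lid_hinge (a point): Middle of the lid's hinge line, at the rim's height (130 mm), at the enclosure's x = +132 mm. It turns with the lid: with the lid shut its axes are the enclosure's; y runs along the hinge, z is the outward normal of the lid's top face.
- lid (a joint): Lid angle in rad: 0 shut, grows as the free edge rises (at 0.3 the free edge, 266 mm from the hinge line, is about 80 mm up). The lid is 12 mm thick, weighs about 0.6 kg and stays where it is left (stiff hinge); lifting at the handle, 205 mm from the hinge line, takes about 12 N. It cannot rise while latched.
- bar_center (a point): Centre of the T-handle's steel bar, 80 mm long (its y), 14 mm wide and high; the turning axis runs through it. Stowed it lies along the enclosure's y in a dish 24 x 94 mm, top flush with the dark plate (56 mm wide in x, face 145 mm above the bench), and cannot be gripped. Popped out, its underside is 12 mm, its top 26 mm above the plate.
- handle (a joint): How far the T-handle has popped out, m: 0 stowed, 0.026 fully out (a spring of 5 to 11 N pushes it out; it gives way if pressed down).
- spindle (a joint): Handle turn in rad: 0 stowed, grows clockwise seen from above. It takes about 0.1 N m and stays where left. The stop, where the bolt is fully withdrawn, lies between 1.0 and 1.5 rad, differs on every box and is not measured: feel for it. The latch holds the lid until about 0.1 rad before the stop. More than about 0.6 N m against the stop harms the latch.
- button_spot (a point): Point on the plate's face under the round black release button (20 mm across, in a flat 30 mm ring), 85 mm from the bar's centre along the enclosure's +y; axes as lid_hinge. The button's top is 10 to 20 mm above it, set differently on every box, not measured. Spring: moves from 3 N, frees the handle after 4 mm, rigid at 6 mm (8.5 N); over 25 N harms it.
- meter: Grey hand-held meter lying on the bench, 85 x 160 x 36 mm. Origin: centre of its underside. Leave alone.
- driver: Screwdriver lying on the bench. Leave alone.
- jar: Small glass jar with black cap, 60 mm across, 75 mm high. Origin: centre of its underside. Leave alone.

How it is judged:
By the outcome, as a careful person would: the job done as asked, in the order asked, and still so for the second after the job is handed in, with the robot touching nothing.
It also fails if it takes over 70 s, if anything falls off the work surface, if the arm or the gripper's body presses on something with over 40 N, if the wrist force passes 120 N, or if a joint passes its speed limit or range.

ROBOT

A 6-joint arm with a two-finger parallel gripper is mounted at the origin on the work surface. World frame = base frame: x ahead of the robot, y to its left, z up, the work surface at z = 0. Lengths are in m, angles in rad, forces in N, time in s.
With the tool pointing down it reaches from about 0.375 to 0.925 m from the base axis. Payload 5.7 kg.
Tool frame: the origin (TCP) lies midway between the tips of the shut fingers; the grasp point (between the pads) lies 19 mm behind it (arm.hold_point_z is the distance from the TCP to the grasp point, in m); y points along the fingers, x is the direction in which the jaws open and shut, and the axes are right-handed (so a half turn about y gives the same grasp; the last joint's range is limited). The gripper opens to 85 mm and grips with 20 to 120 N. Pads are 22 mm wide; open, the fingers measure 114 mm over their backs; the gripper's body (76 mm by 85 mm) begins 54 mm behind the grasp point. The pads swing forward as they close: fully open they stand 13 mm farther back than shut.
Start: joints at [-1.437, 0.359, 1.51, -0, 1.272, -0.115], TCP at [0.148, -0.581, 0.231] pointing down, gripper open.
Joint ranges: [-2.97, 2.97], [-1.01, 2.36], [0.21, 2.38], [-0.96, 4.11], [0.2, 2.71], [-2.98, 2.98]. Speed limits (rad/s): [2.39, 2.39, 3.14, 3.14, 3.14, 3.14].

INTERFACE

Orientations are given as a unit quaternion [w, x, y, z].
In Python, from rig import arm, eyes, sign_off, nets gives the robot as it stands.
- The arm moves only by the tool move_arm, never from a script. Its argument "increments" is a list of rows, each a list of 3 entries, a list of its own where there are three numbers: the shift along the tool's x, y, z in units of 100 mm (1.0 is 100 mm), then the turn about the tool's y in units of pi rad (1.0 is pi rad), then the finger opening in mm, from 0 to 85.4. A call has 1 to 8 rows; each row is the pose to reach, as a shift and turn from the pose measured when the call began, along the tool's axes at that moment, turning the shorter way round; what a row does not reach only later rows make up. A row lasts 1/8 s, in which the tool goes at most 62.5 mm and 10.7 degrees, less where a joint would pass 70% of its speed; a pose out of reach is approached as far as the arm can. A call with a number of a shift or a turn outside -1 to 1 is refused whole. A call with a gripper value outside its range is refused whole. The fingers move at their own pace and stop on an object; "force" is the grip in N (left out, the last holds). Time passes only in rows, so rows that repeat a pose let the fingers close. It gives the time, the measured TCP pose, the force and the opening at its end, in the units of the state.
- arm.get_state(): the state, without advancing time (a new reading comes with each control period).
- eyes.read_camera(name): name is "side" or "top"; returns the picture (420x560x3 uint8, red, green, blue); there is no depth.
- eyes.calibration(name): a dict with "intrinsics" (3x3 intrinsics, pixels), "dist_coeffs" ([k1, k2, p1, p2, k3] as OpenCV has them; the pictures are not rectified), "R" (3x3) and "t" (3): a world point X has camera coordinates R X + t. Camera axes: x right, y down, z forward; pixel columns grow to the right and rows downward; lengths in m; the calibration is good to about 2 mm. A picture is of the moment at which its call begins. calibration takes no time and is no camera call.
- sign_off(): hands the job in, once; it reports no verdict.
Trained networks look in the newest picture that a camera, given by its name, has taken for a name from the list of things; names that differ only in an ending like _2 or _b are one class to them, and where a whole thing is asked for, a point or a joint stands for the part that bears it (a point fixed in the world has none). Each returns a list of dicts, best first, with "conf" (0 to 1); they miss things now and then, are a little off and sometimes report something else, mostly with a low value. They report only what shows in the picture. A call takes as long as a camera call.
- nets.look_for(target, camera): "rect" ([left, top, width, height] in pixels, round what is visible of it).
- nets.trace(target, camera): "pixels" (420x560 bool, what is visible of it) and "rect" ([left, top, width, height] in pixels, round what is visible of it).
- nets.mark_of(target, camera): "position" ([row, column] in pixels: a listed point, or the origin of a listed thing).
The state is a dict: "t": time; "joints": joint angles; "qd": joint speeds; "effort": joint torques, N m; "eef_pos": TCP position; "tool_rot": TCP orientation; "contact_force": force on the tool from outside, world axes, zero at the start; "moment": the same for the moment, N m; "finger_gap": finger opening in m.
Only numpy, scipy, OpenCV 4.12 (cv2) and the standard library are available. Lean on these libraries where they do the work, as an engineer would, in place of code of your own. Each camera call takes 0.05 s, during which the arm holds its last target.

## Working session

There is one attempt and no reset: what is moved stays moved. The work goes in short steps, Python scripts to look and compute and a tool call to move; the robot and the scene stay as the last step left them, time stands still between calls to the robot, and variables do not carry over. Pictures are saved under pics/ and viewed, and the job is handed in when it is done.

Besides the shell and the picture viewer there is one more tool, called after "Request:" as a command line: name --argument value ..., lists and objects as JSON in quotes. move_arm: Moves the arm, as the interface text tells. Its arguments: {"type":"object","properties":{"increments":{"type":"array"},"force":{"type":"number"}},"required":["increments"]}

```bash
ls; mkdir -p pics; python3 - <<'E'
from rig import arm, eyes, sign_off, nets
import cv2, numpy as np
print(arm.get_state()); print(arm.hold_point_z)
for c in ("side","top"):
    im=eyes.read_camera(c); cv2.imwrite(f"pics/{c}0.png",im[:,:,::-1])
    k=eyes.calibration(c); print(c,k)
    for n in ("bar_center","button_spot","lid_hinge","enclosure","meter","jar","driver"):
        r=nets.mark_of(n,c); print(n,[(np.round(d["position"],1).tolist(),round(d["conf"],2)) for d in r[:2]])
E
```

```text
pics
{'t': 0.0, 'joints': array([-1.43710635e+00,  3.59488610e-01,  1.51145435e+00, -1.14489902e-05,
        1.27250829e+00, -1.15115667e-01]), 'qd': array([ 1.27136758e-03, -9.90190596e-05, -1.92297021e-03, -2.58317406e-04,
       -1.21985376e-04, -7.99444547e-04]), 'effort': array([-5.72341887e-04, -5.27622092e+01, -2.78619844e+01, -5.56496489e-04,
        1.28775203e-02, -3.94511721e-05]), 'eef_pos': array([ 0.14763414, -0.58083606,  0.23045502]), 'tool_rot': array([ 0.55863511, -0.55772001,  0.4345654 , -0.43362209]), 'contact_force': array([-0.57685374,  0.13157077, -0.51004854]), 'moment': array([0.01996241, 0.03742474, 0.00070731]), 'finger_gap': 0.08515861608852339}
0.0187
side {'intrinsics': array([[403.8552998 ,   0.        , 280.44254135],
       [  0.        , 403.8552998 , 213.71460333],
       [  0.        ,   0.        ,   1.        ]]), 'dist_coeffs': array([-0.06002088,  0.        ,  0.        ,  0.        ,  0.        ]), 'R': array([[ 0.96484064, -0.26215702, -0.01887416],
       [-0.2059803 , -0.70957386, -0.6738524 ],
       [ 0.16326252,  0.65404788, -0.73862488
[... 321 characters left out ...]
{'intrinsics': array([[523.94481408,   0.        , 285.14200728],
       [  0.        , 523.94481408, 210.53044078],
       [  0.        ,   0.        ,   1.        ]]), 'dist_coeffs': array([-0.08653,  0.     ,  0.     ,  0.     ,  0.     ]), 'R': array([[-0.00113112, -0.9997929 ,  0.02031923],
       [-0.98558473, -0.002323  , -0.16916664],
       [ 0.16917881, -0.02021767, -0.98537799]]), 't': array([0.01181079, 0.58643176, 1.06288059])}
bar_center [([237.1, 308.2], 0.8)]
button_spot [([231.8, 264.8], 0.67)]
lid_hinge [([135.4, 309.8], 0.6)]
enclosure [([210.2, 306.0], 0.96)]
meter [([206.5, 172.6], 0.6)]
jar [([246.7, 438.4], 0.85), ([211.7, 305.0], 0.35)]
driver [([216.3, 405.1], 0.68)]
```

View pics/side0.png

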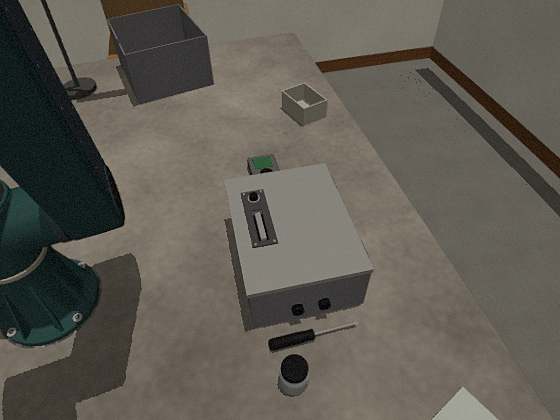

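View pics/top0.png

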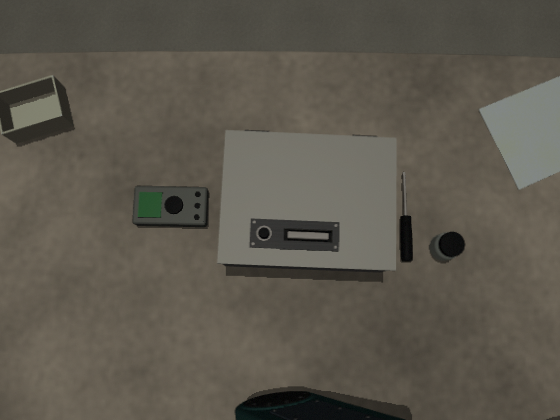

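```bash
cat > h.py <<'E'
from rig import arm, eyes, sign_off, nets
import cv2, numpy as np
from scipy.spatial.transform import Rotation as Rn
from scipy.optimize import least_squares
C={c:eyes.calibration(c) for c in("side","top")}
def proj(X,c):
    k=C[c]; p,_=cv2.projectPoints(np.atleast_2d(np.float64(X)),cv2.Rodrigues(k["R"])[0],k["t"],k["intrinsics"],k["dist_coeffs"]); return p[:,0]
def onplane(uv,z,c):
    k=C[c]; n=cv2.undistortPoints(np.float64([[uv]]),k["intrinsics"],k["dist_coeffs"])[0,0]
    d=k["R"].T@np.r_[n,1]; o=-k["R"].T@k["t"]; return o+d*(z-o[2])/d[2]
def st():
    s=arm.get_state(); q=s["tool_rot"]; return s,Rn.from_quat([q[1],q[2],q[3],q[0]]).as_matrix()
E
python3 - <<'E'
from h import *
for n,s,t,z in [("bar",(260.5,226.8),(308.2,237.1),.138),("btn",(251.7,198.2),(264.8,231.8),.145),("hinge",(346.7,215.2),(309.8,135.4),.13),("enc",(291.1,257.1),(306,210.2),0)]:
    print(n,onplane(s,z,"side").round(4),onplane(t,z,"top").round(4))
for uv in [(225,130),(396,138),(218,263),(396,269)]: print(onplane(uv,.142,"top").round(4))
for uv in [(225,180),(326,165),(371,269),(249,299)]: print(onplane(uv,.142,"side").round(4))
s,R=st(); print(R.round(3))
for c in("side","top"):
    im=cv2.imread(f"pics/{c}0.png"); 
    cr=im[150:280,200:350] if c=="side" else im[200:270,230:350]
    f=5 if c=="side" else 6
    cv2.imwrite(f"pics/{c}0c.png",cv2.resize(cr,None,fx=f,fy=f,interpolation=cv2.INTER_CUBIC)[:600,:800])
E
```

```text
bar [ 0.5226 -0.0281  0.138 ] [ 0.5191 -0.0307  0.138 ]
btn [0.522  0.0599 0.145 ] [0.5285 0.0533 0.145 ]
hinge [ 0.7269 -0.0428  0.13  ] [ 0.7271 -0.0363  0.13  ]
enc [ 0.594  -0.0318  0.    ] [ 0.5958 -0.0352  0.    ]
[0.7337 0.1342 0.142 ]
[ 0.7193 -0.2093  0.142 ]
[0.4685 0.1426 0.142 ]
[ 0.4568 -0.1994  0.142 ]
[0.4713 0.1451 0.142 ]
[0.7351 0.1274 0.142 ]
[ 0.7148 -0.2066  0.142 ]
[ 0.4574 -0.2063  0.142 ]
[[ 0.246 -0.     0.969]
 [-0.969  0.     0.246]
 [-0.    -1.     0.   ]]
```

View pics/side0c.png

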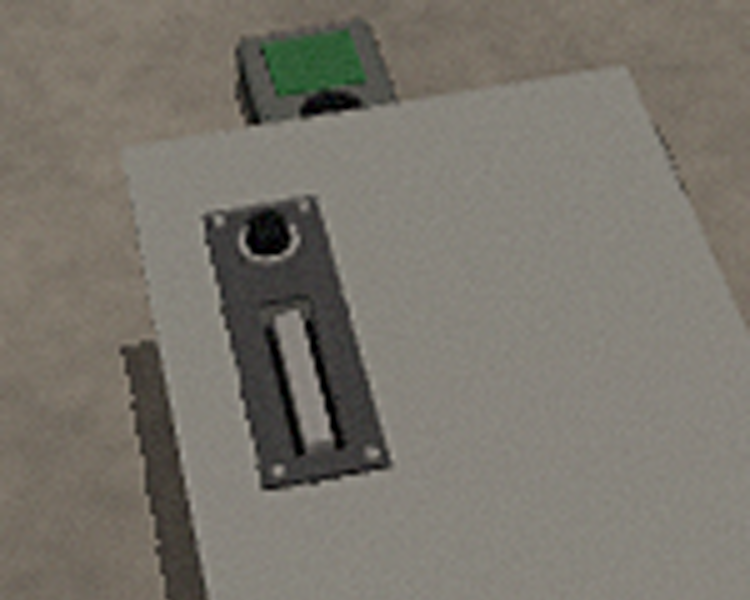

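View pics/top0c.png

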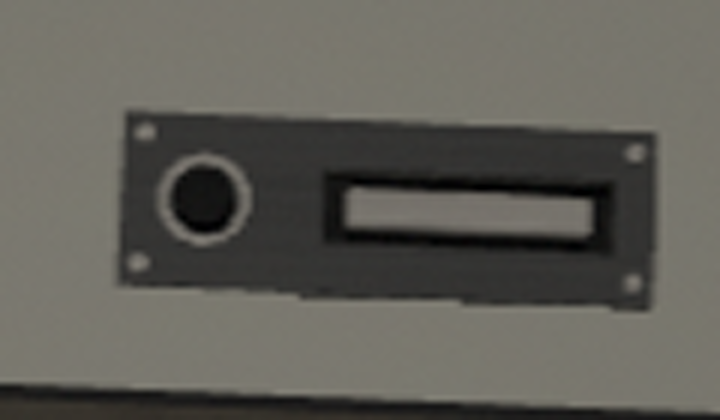

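Request:
move_arm --increments '[[[-0.4, -0.15, 0.4], 0, 0], [[-0.8, -0.3, 0.8], 0, 0], [[-1.0, -0.3, 1.0], 0, 0], [[-1.0, -0.3, 1.0], 0, 0]]' --force 40

```text
t: 1.3
eef_pos: [0.2208, -0.4582, 0.2617]
tool_rot: [0.559, -0.559, 0.433, -0.433]
contact_force: [-0.4, -0.4, -0.7]
finger_gap: 0.0124
```

Request:
move_arm --increments '[[[-0.4, 0, 0.4], 0, 0], [[-0.8, 0, 0.8], 0, 0], [[-1.0, 0, 1.0], 0, 0]]'

```text
t: 1.68
eef_pos: [0.2933, -0.3354, 0.2616]
tool_rot: [0.559, -0.559, 0.433, -0.433]
contact_force: [-0.3, -0.1, 1.5]
finger_gap: 0.0001
```

Request:
move_arm --increments '[[[-0.4, 0, 0.4], 0, 0], [[-0.8, 0, 0.8], 0, 0], [[-1.0, 0, 1.0], 0, 0]]'

```text
t: 2.05
eef_pos: [0.3663, -0.2127, 0.2618]
tool_rot: [0.559, -0.559, 0.433, -0.433]
contact_force: [-0.4, -0.1, 0.4]
finger_gap: -0.0
```

Request:
move_arm --increments '[[[-0.4, 0, 0.4], 0, 0], [[-0.8, 0, 0.8], 0, 0], [[-1.0, 0, 1.0], 0, 0]]'

```text
t: 2.42
eef_pos: [0.4399, -0.0898, 0.2619]
tool_rot: [0.56, -0.559, 0.432, -0.433]
contact_force: [0.3, -0.3, 0.2]
finger_gap: 0.0002
```

Request:
move_arm --increments '[[[-0.4, 0, 0.4], 0, 0], [[-0.8, 0, 0.8], 0, 0], [[-1.0, 0, 1.0], 0, 0]]'

```text
t: 2.8
eef_pos: [0.5138, 0.0335, 0.2619]
tool_rot: [0.56, -0.559, 0.431, -0.433]
contact_force: [0.2, -0.6, 0.5]
finger_gap: -0.0001
```

Request:
move_arm --increments '[[[-0.1, 0, 0.1], -0.06, 0], [[-0.18, 0, 0.16], -0.12, 0], [[-0.18, 0.2, 0.16], -0.18, 0], [[-0.18, 0.4, 0.16], -0.24, 0], [[-0.18, 0.6, 0.16], -0.3, 0], [[-0.18, 0.7, 0.16], -0.36, 0], [[-0.18, 0.8, 0.16], -0.41, 0], [[-0.18, 0.8, 0.16], -0.41, 0]]'

```text
t: 3.8
eef_pos: [0.5252, 0.0541, 0.181]
tool_rot: [-0.707, 0.707, -0.01, 0.011]
contact_force: [0.0, 0.8, 0.6]
finger_gap: 0.0001
```

```bash
python3 - <<'E'
from h import *
s,R=st(); print(s["eef_pos"].round(4),R.round(3),s["joints"].round(2),s["contact_force"],s["moment"].round(3))
for c in("side","top"):
    im=eyes.read_camera(c)[:,:,::-1].copy()
    x0,y0=(180,120) if c=="side" else (220,150)
    cr=im[y0:y0+120,x0:x0+150]
    cr=cv2.resize(cr,None,fx=5,fy=5,interpolation=cv2.INTER_CUBIC)
    for X,col in [(s["eef_pos"],(0,0,255)),((.525,.055,.145),(0,255,0)),((.522,-.030,.145),(255,0,0))]:
        p=(proj(X,c)[0]-[x0,y0])*5; cv2.circle(cr,tuple(int(v) for v in p),4,col,1)
    cv2.imwrite(f"pics/{c}1.png",cr)
E
```

```text
[0.5252 0.0541 0.181 ] [[ 1.     0.001  0.029]
 [-0.029 -0.     1.   ]
 [ 0.001 -1.    -0.   ]] [-0.03  0.31  1.73 -0.    1.1   0.  ] [0.02360196 0.84606629 0.57059956] [ 0.021 -0.066  0.008]
```

View pics/side1.png

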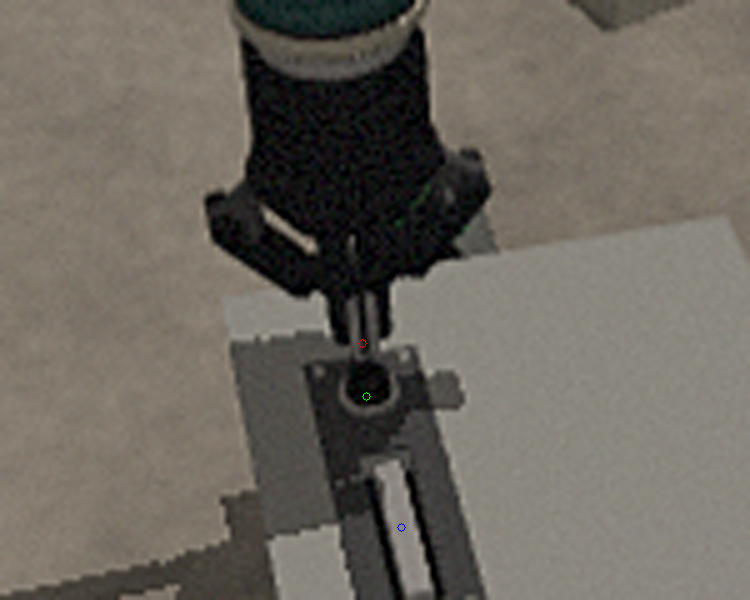

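View pics/top1.png

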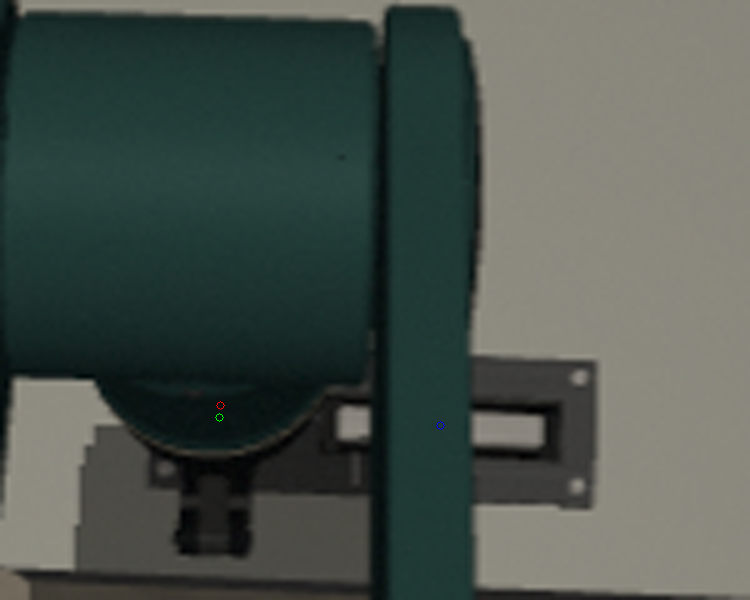

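Request:
move_arm --increments '[[[0, 0.07, 0], 0, 0], [[0, 0.14, 0], 0, 0], [[0, 0.14, 0], 0, 0]]'

```text
t: 4.28
eef_pos: [0.5251, 0.0544, 0.1673]
tool_rot: [-0.707, 0.707, -0.011, 0.012]
contact_force: [0.2, -0.7, -0.9]
finger_gap: 0.0002
```

Request:
move_arm --increments '[[[0, 0.02, 0], 0, 0], [[0, 0.03, 0], 0, 0], [[0, 0.03, 0], 0, 0]]'

```text
t: 4.65
eef_pos: [0.5251, 0.0544, 0.1643]
tool_rot: [-0.707, 0.707, -0.011, 0.012]
contact_force: [-0.1, -1.0, 0.5]
finger_gap: -0.0001
```

Request:
move_arm --increments '[[[0, 0.02, 0], 0, 0], [[0, 0.03, 0], 0, 0], [[0, 0.03, 0], 0, 0]]'

```text
t: 5.03
eef_pos: [0.525, 0.0544, 0.1612]
tool_rot: [-0.707, 0.707, -0.011, 0.012]
contact_force: [-0.1, -0.1, 0.7]
finger_gap: 0.0001
```

Request:
move_arm --increments '[[[0, 0.01, 0], 0, 0], [[0, 0.02, 0], 0, 0], [[0, 0.02, 0], 0, 0]]'

```text
t: 5.4
eef_pos: [0.5249, 0.0544, 0.1591]
tool_rot: [-0.707, 0.707, -0.011, 0.012]
contact_force: [-0.2, -0.5, 0.6]
finger_gap: 0.0002
```

Request:
move_arm --increments '[[[0, 0.01, 0], 0, 0], [[0, 0.02, 0], 0, 0], [[0, 0.02, 0], 0, 0]]'

```text
t: 5.78
eef_pos: [0.5251, 0.0544, 0.1573]
tool_rot: [-0.707, 0.707, -0.011, 0.012]
contact_force: [-1.1, -0.6, 4.8]
finger_gap: 0.0001
```

Request:
move_arm --increments '[[[0, 0.01, 0], 0, 0], [[0, 0.015, 0], 0, 0], [[0, 0.015, 0], 0, 0]]'

```text
t: 6.15
eef_pos: [0.5251, 0.0544, 0.156]
tool_rot: [-0.707, 0.707, -0.011, 0.012]
contact_force: [-1.2, -0.2, 5.5]
finger_gap: -0.0002
```

Request:
move_arm --increments '[[[0, 0.005, 0], 0, 0], [[0, 0.01, 0], 0, 0], [[0, 0.01, 0], 0, 0]]'

```text
t: 6.52
eef_pos: [0.5251, 0.0544, 0.1552]
tool_rot: [-0.707, 0.707, -0.011, 0.012]
contact_force: [-1.6, -0.1, 5.4]
finger_gap: -0.0001
```

```bash
cat > look.py <<'E'
import sys
from h import *
tag=sys.argv[1]
s,R=st(); print(s["t"],s["eef_pos"].round(4),s["contact_force"].round(1),s["moment"].round(3),s["finger_gap"])
for c,x0,y0 in (("side",180,120),("top",220,170)):
    if len(sys.argv)>2 and c not in sys.argv[2]: continue
    im=eyes.read_camera(c)[:,:,::-1]
    cv2.imwrite(f"pics/{c}{tag}.png",cv2.resize(im[y0:y0+120,x0:x0+150],None,fx=5,fy=5,interpolation=cv2.INTER_CUBIC))
E
python3 look.py 2 side
```

```text
6.525 [0.5251 0.0544 0.1552] [-1.6 -0.1  5.4] [-0.021  0.201  0.002] -0.00012567940337854204
```

View pics/side2.png

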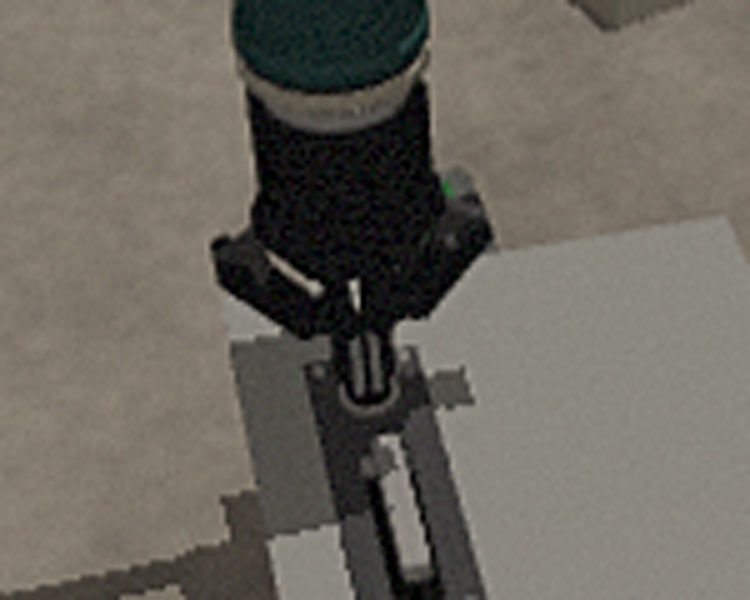

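The handle has popped: the bar's near end moved up from about (395,465) to (390,440) in the crop. Now I rise and move over the bar.

Request:
move_arm --increments '[[[0, -0.3, 0], 0, 0], [[0, -0.6, 0], 0, 0], [[0, -0.7, -0.3], 0, 30], [[-0.02, -0.7, -0.7], 0, 60], [[-0.02, -0.7, -0.85], 0, 60], [[-0.02, -0.7, -0.85], 0, 60]]'

```text
t: 7.32
eef_pos: [0.5201, -0.0309, 0.2247]
tool_rot: [0.707, -0.707, 0.011, -0.012]
contact_force: [0.4, -0.7, 0.8]
finger_gap: 0.0595
```

```bash
python3 look.py 3; python3 - <<'E'
from h import *
for n in("bar_center","button_spot"):
  for c in("side","top"):
    print(n,c,[(np.round(d["position"],1).tolist(),round(d["conf"],2)) for d in nets.mark_of(n,c)[:2]])
print(proj([.522,-.030,.164],"side"),proj([.522,-.030,.164],"top"))
E
```

```text
7.325 [ 0.5201 -0.0309  0.2247] [ 0.4 -0.7  0.8] [-0.004 -0.014 -0.037] 0.05953456728091587
bar_center side [([216.5, 259.5], 0.48)]
bar_center top [([235.7, 308.2], 0.58), ([210.3, 307.7], 0.37)]
button_spot side [([200.1, 253.9], 0.61)]
button_spot top [([233.7, 264.3], 0.94)]
[[259.79599444 219.87089491]] [[308.70477816 233.95378402]]
```

View pics/side3.png

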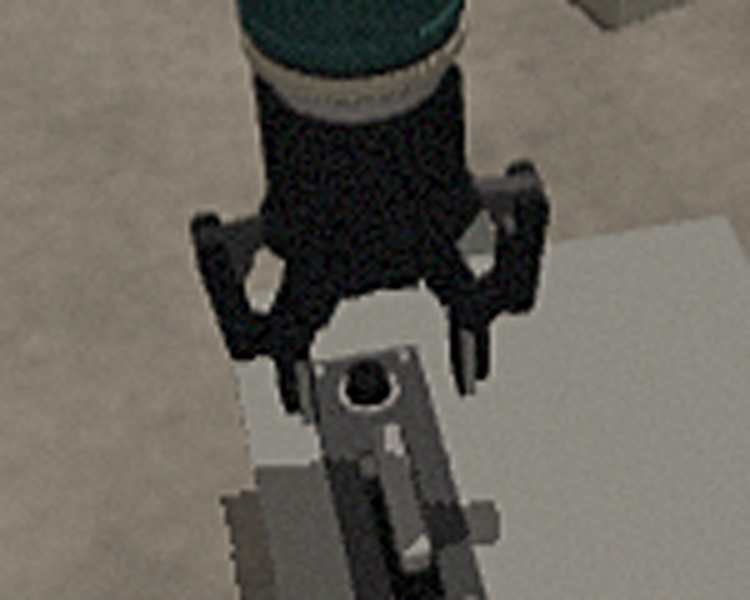

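View pics/top3.png

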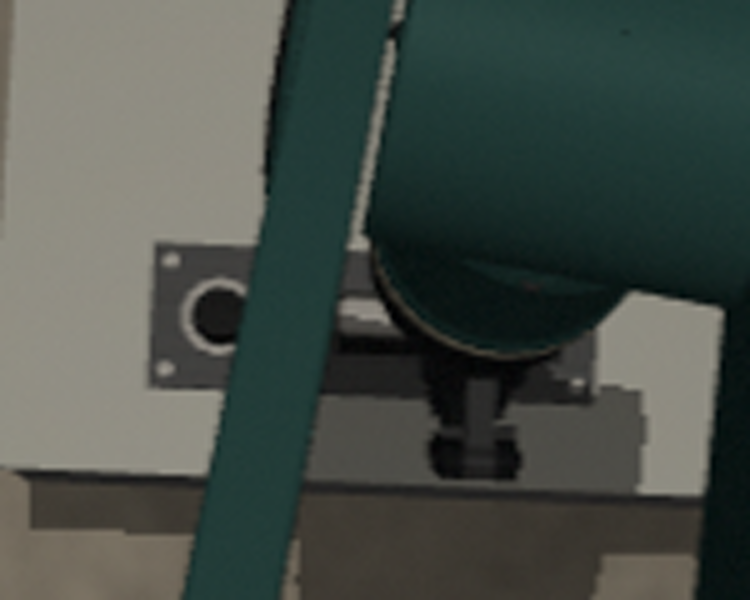

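Side view: the bar stands out of its dish with its centre near crop (403,492), and the fingers straddle it at columns 300 and 470. I descend around it.

Request:
move_arm --increments '[[[0.02, 0.3, 0.01], 0, 50], [[0.02, 0.55, 0.01], 0, 50], [[0.02, 0.7, 0.01], 0, 50], [[0.02, 0.75, 0.01], 0, 50], [[0.02, 0.75, 0.01], 0, 50]]' --force 30

```text
t: 8.25
eef_pos: [0.5227, -0.0286, 0.1503]
tool_rot: [-0.707, 0.707, -0.01, 0.011]
contact_force: [-0.4, 0.0, -0.4]
finger_gap: 0.0499
```

```bash
python3 look.py 4
```

```text
8.25 [ 0.5227 -0.0286  0.1503] [-0.4  0.  -0.4] [0.011 0.029 0.02 ] 0.04990779444196765
```

View pics/side4.png

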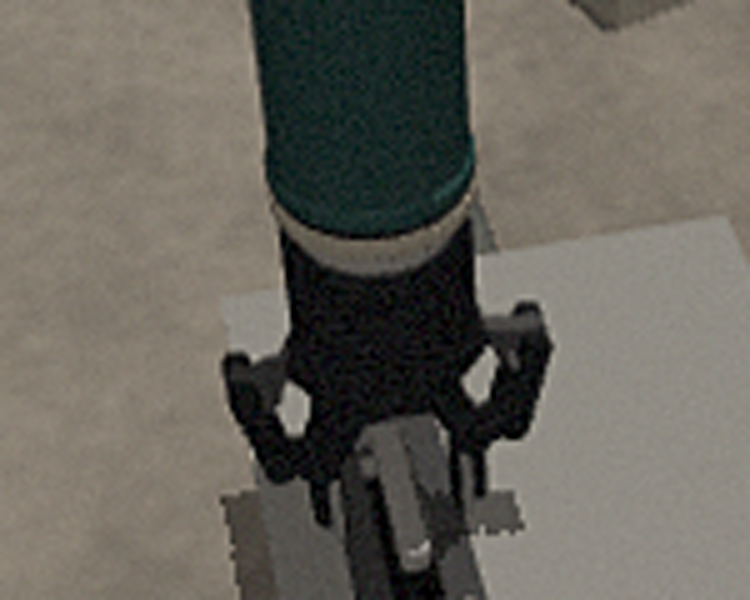

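The bar (about (400,490)) lies midway between the fingers (325 and 470). I close gently.

Request:
move_arm --increments '[[[0, 0, 0], 0, 20], [[0, 0, 0], 0, 20], [[0, 0, 0], 0, 5], [[0, 0, 0], 0, 5], [[0, 0, 0], 0, 5]]' --force 25

```text
t: 8.98
eef_pos: [0.5231, -0.0288, 0.1511]
tool_rot: [-0.707, 0.707, -0.01, 0.012]
contact_force: [-1.5, -0.4, 4.3]
finger_gap: 0.0131
```

```bash
python3 look.py 5
```

```text
8.975 [ 0.5231 -0.0288  0.1511] [-1.5 -0.4  4.3] [-0.101  0.282 -0.165] 0.013139638185736224
```

View pics/side5.png

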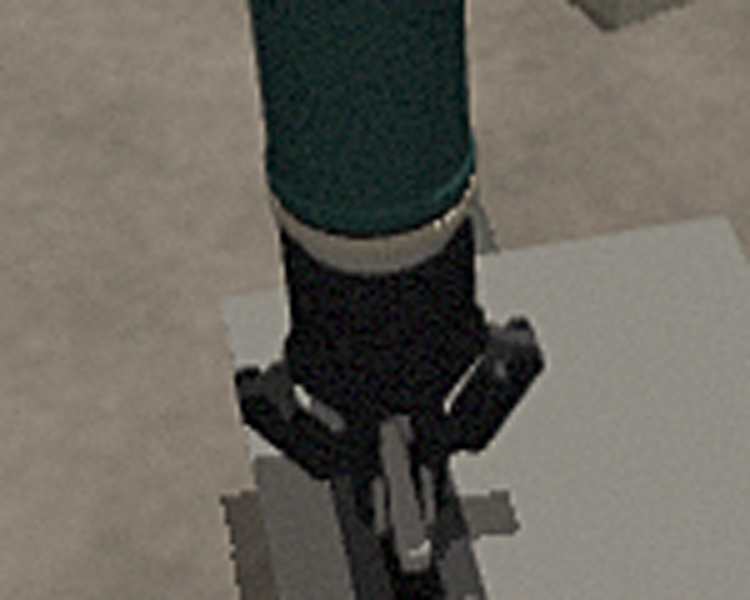

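Request:
move_arm --increments '[[[0, 0, 0], 0.02, 5], [[0, 0, 0], 0.04, 5], [[0, 0, 0], 0.06, 5], [[0, 0, 0], 0.08, 5], [[0, 0, 0], 0.08, 5]]'

```text
t: 9.7
eef_pos: [0.523, -0.0288, 0.151]
tool_rot: [-0.7, 0.7, -0.098, 0.1]
contact_force: [-2.0, -1.1, 5.1]
finger_gap: 0.0133
```

```bash
cat > s.py <<'E'
from h import *
s,R=st(); print("t",s["t"],"p",s["eef_pos"].round(4),"yaw",round(np.arctan2(R[1,0],R[0,0]),4),"F",s["contact_force"].round(1),"Ftool",(R.T@s["contact_force"]).round(1),"M",s["moment"].round(3),"gap",round(s["finger_gap"],4),"q6",s["joints"][5].round(2),"tilt",R[2,1].round(4))
E
python3 s.py
```

```text
t 9.7 p [ 0.523  -0.0288  0.151 ] yaw -0.2811 F [-2.  -1.1  5.1] Ftool [-1.6 -5.1 -1.6] M [-0.104  0.339  0.001] gap 0.0133 q6 0.09 tilt -1.0
```

Request:
move_arm --increments '[[[0, 0, 0], 0.02, 5], [[0, 0, 0], 0.04, 5], [[0, 0, 0], 0.06, 5], [[0, 0, 0], 0.08, 5], [[0, 0, 0], 0.1, 5], [[0, 0, 0], 0.1, 5]]'

```text
t: 10.45
eef_pos: [0.5229, -0.0288, 0.151]
tool_rot: [0.676, -0.676, 0.206, -0.208]
contact_force: [-1.6, -0.2, 4.8]
finger_gap: 0.0138
```

```bash
python3 s.py
```

```text
t 10.45 p [ 0.5229 -0.0288  0.151 ] yaw -0.5935 F [-1.6 -0.2  4.8] Ftool [-1.2 -4.8 -1. ] M [ 0.01   0.4   -0.007] gap 0.0138 q6 0.41 tilt -1.0
```

Request:
move_arm --increments '[[[0, 0, 0], 0.02, 5], [[0, 0, 0], 0.04, 5], [[0, 0, 0], 0.06, 5], [[0, 0, 0], 0.08, 5], [[0, 0, 0], 0.1, 5], [[0, 0, 0], 0.1, 5]]'

```text
t: 11.2
eef_pos: [0.5228, -0.0287, 0.1509]
tool_rot: [0.636, -0.636, 0.308, -0.31]
contact_force: [-1.9, 0.7, 5.1]
finger_gap: 0.0131
```

```bash
python3 look.py 6 side; python3 s.py
```

```text
11.2 [ 0.5228 -0.0287  0.1509] [-1.9  0.7  5.1] [-0.039  0.299  0.065] 0.01311540891853386
t 11.25 p [ 0.5228 -0.0287  0.1509] yaw -0.905 F [-3.  -0.6  4.5] Ftool [-1.4 -4.5 -2.7] M [0.005 0.355 0.001] gap 0.0135 q6 0.72 tilt -1.0
```

View pics/side6.png

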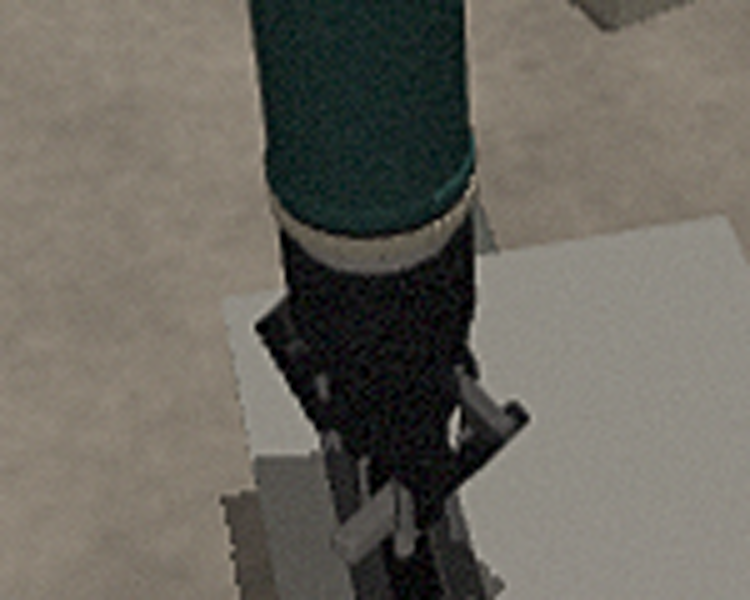

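Request:
move_arm --increments '[[[0, 0, 0], 0.01, 5], [[0, 0, 0], 0.02, 5], [[0, 0, 0], 0.02, 5]]' --force 20

```text
t: 11.62
eef_pos: [0.5228, -0.0287, 0.1509]
tool_rot: [0.626, -0.626, 0.328, -0.33]
contact_force: [-2.1, 0.8, 5.2]
finger_gap: 0.0136
```

```bash
python3 s.py
```

```text
t 11.625 p [ 0.5228 -0.0287  0.1509] yaw -0.9681 F [-2.1  0.8  5.2] Ftool [-1.9 -5.2 -1.3] M [-0.     0.304  0.038] gap 0.0136 q6 0.78 tilt -1.0
```

Request:
move_arm --increments '[[[0, 0, 0], 0.006, 5], [[0, 0, 0], 0.012, 5], [[0, 0, 0], 0.012, 5]]'

```text
t: 12.0
eef_pos: [0.5228, -0.0287, 0.1509]
tool_rot: [0.62, -0.619, 0.34, -0.342]
contact_force: [-2.2, 0.3, 4.2]
finger_gap: 0.0134
```

```bash
python3 s.py
```

```text
t 12.0 p [ 0.5228 -0.0287  0.1509] yaw -1.0061 F [-2.2  0.3  4.2] Ftool [-1.4 -4.2 -1.7] M [-0.049  0.347 -0.018] gap 0.0134 q6 0.82 tilt -1.0
```

Request:
move_arm --increments '[[[0, 0, 0], 0.006, 5], [[0, 0, 0], 0.012, 5]]'

```text
t: 12.25
eef_pos: [0.5228, -0.0287, 0.1509]
tool_rot: [0.613, -0.612, 0.352, -0.354]
contact_force: [-2.0, 1.2, 4.7]
finger_gap: 0.0134
```

```bash
python3 s.py
```

```text
t 12.25 p [ 0.5228 -0.0287  0.1509] yaw -1.0451 F [-2.   1.2  4.7] Ftool [-2.  -4.7 -1.1] M [-0.059  0.316  0.103] gap 0.0134 q6 0.86 tilt -1.0
```

Request:
move_arm --increments '[[[0, 0, 0], 0.006, 5], [[0, 0, 0], 0.012, 5]]'

```text
t: 12.5
eef_pos: [0.5228, -0.0287, 0.1509]
tool_rot: [0.606, -0.605, 0.364, -0.366]
contact_force: [-1.2, 0.8, 4.7]
finger_gap: 0.0134
```

```bash
python3 s.py
```

```text
t 12.5 p [ 0.5228 -0.0287  0.1509] yaw -1.0841 F [-1.2  0.8  4.7] Ftool [-1.3 -4.7 -0.7] M [-0.016  0.336  0.105] gap 0.0134 q6 0.9 tilt -1.0
```

Request:
move_arm --increments '[[[0, 0, 0], 0.006, 5], [[0, 0, 0], 0.012, 5]]'

```text
t: 12.75
eef_pos: [0.5228, -0.0287, 0.1509]
tool_rot: [0.599, -0.598, 0.376, -0.377]
contact_force: [-2.2, 0.1, 4.7]
finger_gap: 0.013
```

```bash
python3 s.py
```

```text
t 12.75 p [ 0.5228 -0.0287  0.1509] yaw -1.1231 F [-2.2  0.1  4.7] Ftool [-1.  -4.7 -1.9] M [0.04  0.357 0.104] gap 0.013 q6 0.94 tilt -1.0
```

Request:
move_arm --increments '[[[0, 0, 0], 0.006, 5], [[0, 0, 0], 0.01, 5]]'

```text
t: 13.0
eef_pos: [0.5228, -0.0287, 0.1509]
tool_rot: [0.593, -0.592, 0.385, -0.387]
contact_force: [-0.8, -1.0, 5.1]
finger_gap: 0.0132
```

```bash
python3 s.py
```

```text
t 13.0 p [ 0.5228 -0.0287  0.1509] yaw -1.1554 F [-0.8 -1.   5.1] Ftool [ 0.6 -5.1 -1.1] M [0.005 0.334 0.13 ] gap 0.0132 q6 0.97 tilt -1.0
```

Request:
move_arm --increments '[[[0, 0, 0], 0.006, 5], [[0, 0, 0], 0.01, 5]]'

```text
t: 13.25
eef_pos: [0.5228, -0.0286, 0.1509]
tool_rot: [0.586, -0.586, 0.395, -0.396]
contact_force: [-2.2, 0.0, 5.1]
finger_gap: 0.0136
```

```bash
python3 s.py
```

```text
t 13.25 p [ 0.5228 -0.0286  0.1509] yaw -1.1878 F [-2.2  0.   5.1] Ftool [-0.9 -5.1 -2.1] M [-0.     0.376  0.061] gap 0.0136 q6 1.0 tilt -1.0
```

Request:
move_arm --increments '[[[0, 0, 0], 0.006, 5], [[0, 0, 0], 0.01, 5]]'

```text
t: 13.5
eef_pos: [0.5228, -0.0286, 0.1509]
tool_rot: [0.58, -0.579, 0.404, -0.406]
contact_force: [-1.4, 0.7, 4.6]
finger_gap: 0.0134
```

```bash
python3 s.py
```

```text
t 13.5 p [ 0.5228 -0.0286  0.1509] yaw -1.2202 F [-1.4  0.7  4.6] Ftool [-1.1 -4.6 -1.1] M [0.026 0.41  0.115] gap 0.0134 q6 1.03 tilt -1.0
```

Request:
move_arm --increments '[[[0, 0, 0], 0.006, 5], [[0, 0, 0], 0.01, 5]]'

```text
t: 13.75
eef_pos: [0.5228, -0.0286, 0.1509]
tool_rot: [0.573, -0.572, 0.414, -0.415]
contact_force: [-2.0, 0.5, 3.8]
finger_gap: 0.0133
```

```bash
python3 s.py
```

```text
t 13.75 p [ 0.5228 -0.0286  0.1509] yaw -1.2526 F [-2.   0.5  3.8] Ftool [-1.1 -3.8 -1.8] M [0.011 0.361 0.091] gap 0.0133 q6 1.07 tilt -1.0
```

Request:
move_arm --increments '[[[0, 0, 0], 0.006, 5], [[0, 0, 0], 0.01, 5]]'

```text
t: 14.0
eef_pos: [0.5228, -0.0286, 0.1509]
tool_rot: [0.567, -0.566, 0.423, -0.424]
contact_force: [-2.3, 0.5, 4.9]
finger_gap: 0.0137
```

```bash
python3 s.py
```

```text
t 14.0 p [ 0.5228 -0.0286  0.1509] yaw -1.285 F [-2.3  0.5  4.9] Ftool [-1.1 -4.9 -2.1] M [-0.01   0.387  0.051] gap 0.0137 q6 1.1 tilt -1.0
```

Request:
move_arm --increments '[[[0, 0, 0], 0.006, 5], [[0, 0, 0], 0.01, 5]]'

```text
t: 14.25
eef_pos: [0.5228, -0.0286, 0.1509]
tool_rot: [0.56, -0.559, 0.432, -0.434]
contact_force: [-2.1, 0.9, 3.7]
finger_gap: 0.0132
```

```bash
python3 s.py
```

```text
t 14.25 p [ 0.5228 -0.0286  0.1509] yaw -1.3174 F [-2.1  0.9  3.7] Ftool [-1.4 -3.8 -1.8] M [-0.007  0.403  0.085] gap 0.0132 q6 1.13 tilt -1.0
```

Request:
move_arm --increments '[[[0, 0, 0], 0.006, 5], [[0, 0, 0], 0.01, 5]]'

```text
t: 14.5
eef_pos: [0.5228, -0.0286, 0.1509]
tool_rot: [0.553, -0.552, 0.441, -0.443]
contact_force: [-1.4, 1.0, 5.3]
finger_gap: 0.0133
```

```bash
python3 s.py
```

```text
t 14.5 p [ 0.5228 -0.0286  0.1509] yaw -1.3498 F [-1.4  1.   5.3] Ftool [-1.2 -5.3 -1.2] M [0.007 0.38  0.075] gap 0.0133 q6 1.16 tilt -1.0
```

Request:
move_arm --increments '[[[0, 0, 0], 0.006, 5], [[0, 0, 0], 0.01, 5]]'

```text
t: 14.75
eef_pos: [0.5228, -0.0286, 0.1509]
tool_rot: [0.545, -0.544, 0.45, -0.451]
contact_force: [-2.2, 0.5, 4.2]
finger_gap: 0.0135
```

```bash
python3 s.py
```

```text
t 14.75 p [ 0.5228 -0.0286  0.1509] yaw -1.3821 F [-2.2  0.5  4.2] Ftool [-0.9 -4.2 -2.1] M [0.02  0.331 0.145] gap 0.0135 q6 1.2 tilt -1.0
```

Request:
move_arm --increments '[[[0, 0, 0], 0.005, 5], [[0, 0, 0], 0.008, 5]]'

```text
t: 15.0
eef_pos: [0.5228, -0.0286, 0.1509]
tool_rot: [0.539, -0.539, 0.457, -0.458]
contact_force: [-1.9, 0.5, 4.5]
finger_gap: 0.0133
```

```bash
python3 s.py; python3 look.py 7 side
```

```text
t 15.0 p [ 0.5228 -0.0286  0.1509] yaw -1.408 F [-1.9  0.5  4.5] Ftool [-0.8 -4.5 -1.8] M [0.033 0.317 0.074] gap 0.0133 q6 1.22 tilt -1.0
15.0 [ 0.5228 -0.0286  0.1509] [-1.9  0.5  4.5] [0.033 0.317 0.074] 0.013298956691771583
```

Request:
move_arm --increments '[[[0, 0, 0], 0.005, 5], [[0, 0, 0], 0.008, 5]]'

```text
t: 15.3
eef_pos: [0.5228, -0.0286, 0.1509]
tool_rot: [0.533, -0.532, 0.464, -0.465]
contact_force: [-1.0, 1.2, 4.6]
finger_gap: 0.0131
```

```bash
python3 s.py
```

```text
t 15.3 p [ 0.5228 -0.0286  0.1509] yaw -1.4342 F [-1.   1.2  4.6] Ftool [-1.3 -4.6 -0.8] M [0.009 0.323 0.112] gap 0.0131 q6 1.25 tilt -1.0
```

View pics/side7.png

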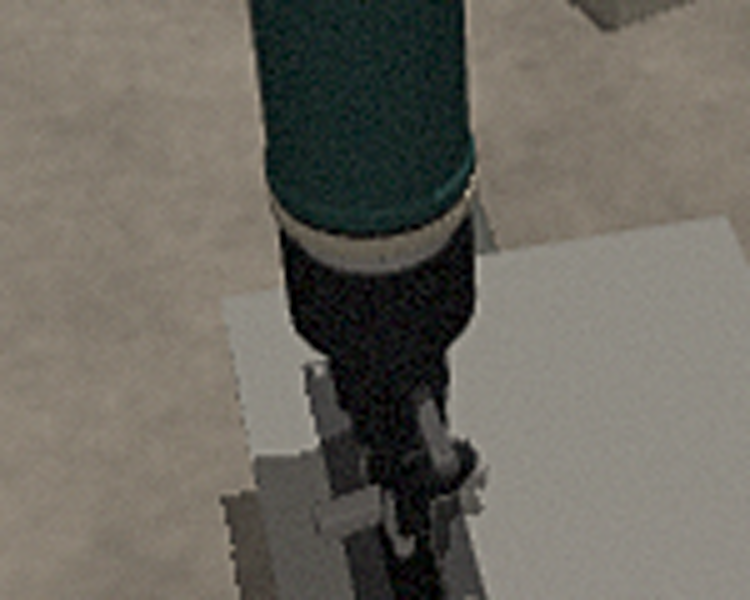

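Request:
move_arm --increments '[[[0, 0, 0], 0.004, 5], [[0, 0, 0], 0.008, 5]]'

```text
t: 15.55
eef_pos: [0.5228, -0.0286, 0.1509]
tool_rot: [0.527, -0.526, 0.471, -0.472]
contact_force: [-2.5, 0.1, 4.3]
finger_gap: 0.0134
```

```bash
python3 s.py
```

```text
t 15.55 p [ 0.5228 -0.0286  0.1509] yaw -1.4602 F [-2.5  0.1  4.3] Ftool [-0.4 -4.3 -2.5] M [0.034 0.334 0.157] gap 0.0134 q6 1.27 tilt -1.0
```

Request:
move_arm --increments '[[[0, 0, 0], 0.004, 5], [[0, 0, 0], 0.008, 5]]'

```text
t: 15.8
eef_pos: [0.5227, -0.0286, 0.1509]
tool_rot: [0.521, -0.52, 0.478, -0.479]
contact_force: [-2.4, 0.2, 4.4]
finger_gap: 0.0135
```

```bash
python3 s.py
```

```text
t 15.8 p [ 0.5227 -0.0286  0.1509] yaw -1.4862 F [-2.4  0.2  4.4] Ftool [-0.4 -4.4 -2.4] M [-0.008  0.392  0.085] gap 0.0135 q6 1.3 tilt -1.0
```

Request:
move_arm --increments '[[[0, 0, 0], 0.004, 5], [[0, 0, 0], 0.008, 5]]'

```text
t: 16.05
eef_pos: [0.5227, -0.0285, 0.1509]
tool_rot: [0.515, -0.514, 0.484, -0.486]
contact_force: [-1.6, -0.1, 5.1]
finger_gap: 0.0136
```

```bash
python3 s.py
```

```text
t 16.05 p [ 0.5227 -0.0285  0.1509] yaw -1.5121 F [-1.6 -0.1  5.1] Ftool [ 0.  -5.1 -1.6] M [0.011 0.381 0.08 ] gap 0.0136 q6 1.33 tilt -1.0
```

Request:
move_arm --increments '[[[0, 0, 0], 0.004, 5], [[0, 0, 0], 0.007, 5]]'

```text
t: 16.3
eef_pos: [0.5228, -0.0286, 0.1509]
tool_rot: [0.509, -0.508, 0.49, -0.492]
contact_force: [-1.5, -0.1, 4.0]
finger_gap: 0.0133
```

```bash
python3 s.py
```

```text
t 16.3 p [ 0.5228 -0.0286  0.1509] yaw -1.5347 F [-1.5 -0.1  4. ] Ftool [ 0.  -4.  -1.5] M [0.013 0.357 0.18 ] gap 0.0133 q6 1.35 tilt -1.0
```

Request:
move_arm --increments '[[[0, 0, 0], 0.004, 5], [[0, 0, 0], 0.006, 5]]'

```text
t: 16.55
eef_pos: [0.5227, -0.0286, 0.1509]
tool_rot: [0.505, -0.504, 0.495, -0.496]
contact_force: [-1.5, 0.1, 4.2]
finger_gap: 0.0132
```

```bash
python3 s.py;python3 look.py 8
```

```text
t 16.55 p [ 0.5227 -0.0286  0.1509] yaw -1.554 F [-1.5  0.1  4.2] Ftool [-0.1 -4.2 -1.5] M [0.008 0.368 0.302] gap 0.0132 q6 1.37 tilt -1.0
16.55 [ 0.5227 -0.0286  0.1509] [-1.5  0.1  4.2] [0.008 0.368 0.302] 0.01317385328515486
```

View pics/side8.png

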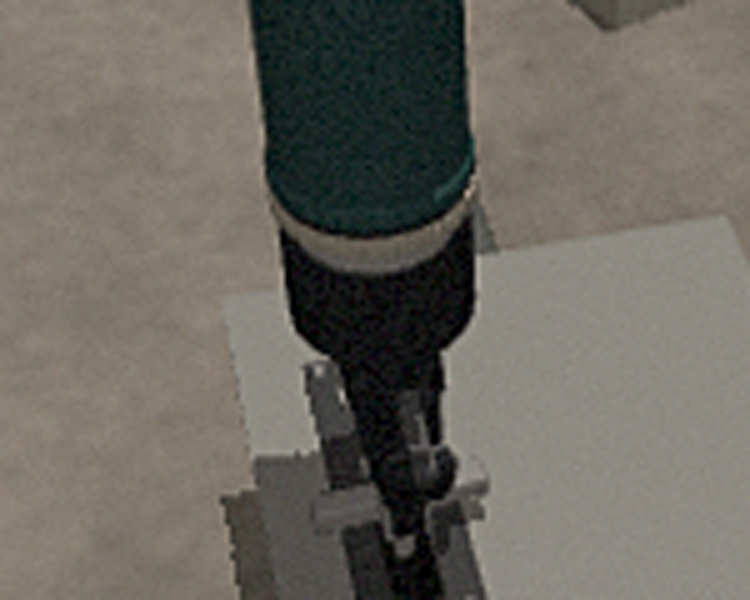

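View pics/top8.png

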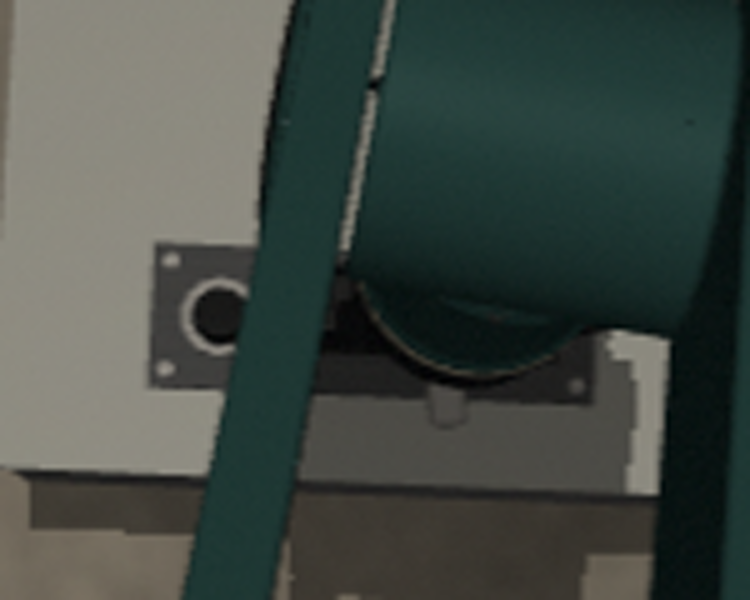

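Request:
move_arm --increments '[[[0, 0, 0], 0.002, 5], [[0, 0, 0], 0.003, 5]]'

```text
t: 16.9
eef_pos: [0.5227, -0.0286, 0.1509]
tool_rot: [0.502, -0.501, 0.497, -0.499]
contact_force: [-1.6, -0.2, 4.5]
finger_gap: 0.0139
```

```bash
python3 s.py
```

```text
t 16.9 p [ 0.5227 -0.0286  0.1509] yaw -1.5632 F [-1.6 -0.2  4.5] Ftool [ 0.1 -4.5 -1.6] M [0.105 0.372 0.31 ] gap 0.0139 q6 1.38 tilt -1.0
```

The stop is felt: the moment rose from a steady 0.1 to 0.3 N m over about 0.03 rad. I ease the tool back slightly, then firm the grip for lifting.

Request:
move_arm --increments '[[[0, 0, 0], -0.004, 5], [[0, 0, 0], -0.006, 5], [[0, 0, 0], -0.006, 5]]'

```text
t: 17.27
eef_pos: [0.5227, -0.0285, 0.1509]
tool_rot: [0.507, -0.506, 0.493, -0.494]
contact_force: [-1.5, 0.5, 4.0]
finger_gap: 0.0132
```

```bash
python3 s.py
```

```text
t 17.275 p [ 0.5227 -0.0285  0.1509] yaw -1.5444 F [-1.5  0.5  4. ] Ftool [-0.6 -4.  -1.5] M [0.062 0.382 0.09 ] gap 0.0132 q6 1.36 tilt -1.0
```

Request:
move_arm --increments '[[[0, 0, 0], 0, 5], [[0, 0, 0], 0, 5], [[0, 0, 0], 0, 5]]' --force 40

```text
t: 17.65
eef_pos: [0.5227, -0.0285, 0.1509]
tool_rot: [0.507, -0.506, 0.493, -0.494]
contact_force: [-1.3, 1.4, 4.3]
finger_gap: 0.0131
```

```bash
python3 s.py
```

```text
t 17.65 p [ 0.5227 -0.0285  0.1509] yaw -1.5445 F [-1.3  1.4  4.3] Ftool [-1.4 -4.3 -1.3] M [0.011 0.388 0.092] gap 0.0131 q6 1.36 tilt -1.0
```

Request:
move_arm --increments '[[[0, -0.03, 0], 0, 5], [[0, -0.07, 0.01], 0, 5], [[0, -0.11, 0.02], 0, 5], [[0, -0.11, 0.02], 0, 5]]'

```text
t: 18.15
eef_pos: [0.5245, -0.0286, 0.1616]
tool_rot: [0.507, -0.506, 0.493, -0.494]
contact_force: [3.4, -1.3, -12.7]
finger_gap: 0.0127
```

```bash
python3 s.py; python3 look.py 9 side
```

```text
t 18.15 p [ 0.5245 -0.0286  0.1616] yaw -1.5446 F [  3.4  -1.3 -12.7] Ftool [ 1.4 12.7  3.4] M [-0.169 -0.132 -0.049] gap 0.0127 q6 1.36 tilt -1.0
18.15 [ 0.5245 -0.0286  0.1616] [  3.4  -1.3 -12.7] [-0.169 -0.132 -0.049] 0.012682294846124025
```

View pics/side9.png

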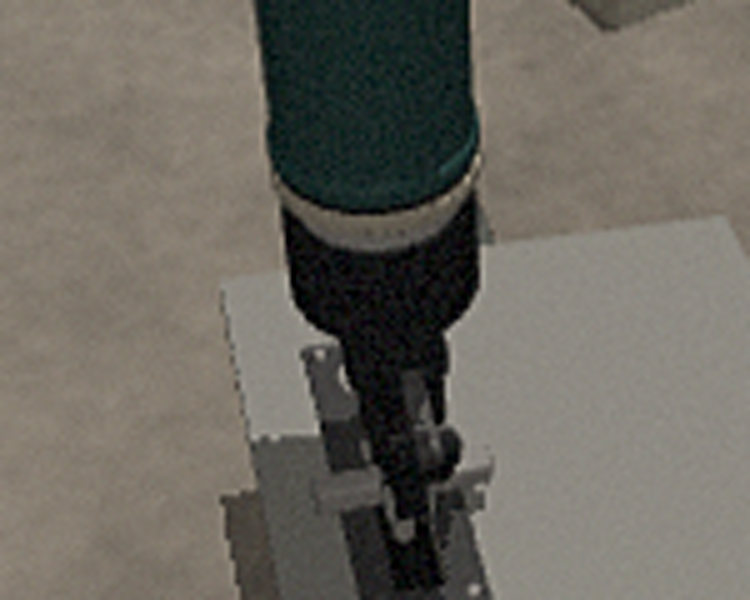

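The lid's near corner has risen from (225,300) to (220,280) with a 12.7 N lift, so the latch is free. I continue along the arc.

Request:
move_arm --increments '[[[0, -0.1, 0.025], 0, 5], [[0, -0.2, 0.055], 0, 5], [[0, -0.3, 0.09], 0, 5], [[0.01, -0.4, 0.13], 0, 5], [[0.01, -0.4, 0.13], 0, 5]]'

```text
t: 18.82
eef_pos: [0.5379, -0.029, 0.2032]
tool_rot: [0.507, -0.506, 0.493, -0.494]
contact_force: [-0.3, -1.0, -0.5]
finger_gap: 0.0126
```

```bash
python3 s.py; python3 look.py 10 side
```

```text
t 18.825 p [ 0.5379 -0.029   0.2032] yaw -1.5446 F [-0.3 -1.  -0.5] Ftool [ 1.   0.5 -0.3] M [ 0.029  0.474 -0.008] gap 0.0126 q6 1.36 tilt -1.0
18.825 [ 0.5379 -0.029   0.2032] [-0.3 -1.  -0.5] [ 0.029  0.474 -0.008] 0.01263095119536721
```

View pics/side10.png

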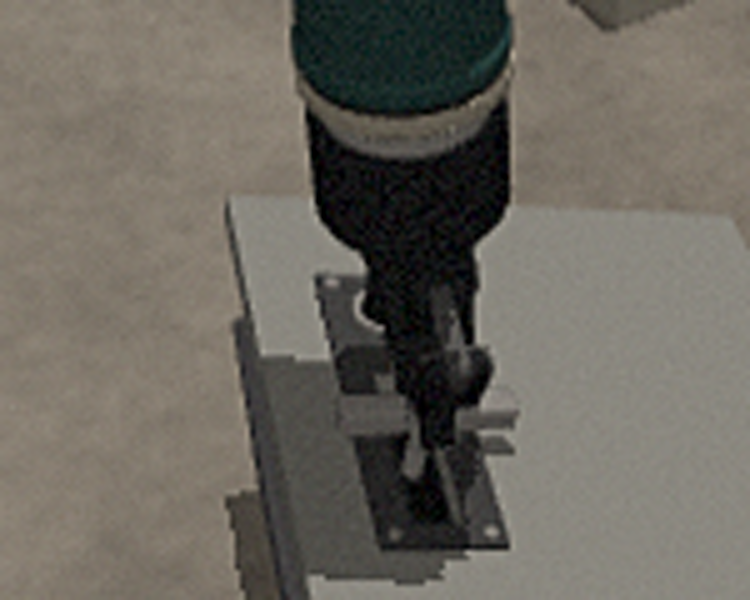

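Request:
move_arm --increments '[[[0, -0.05, 0.022], 0, 5], [[0, -0.09, 0.04], 0, 5], [[0, -0.09, 0.04], 0, 5], [[0, -0.09, 0.04], 0, 5]]'

```text
t: 19.38
eef_pos: [0.542, -0.0291, 0.2123]
tool_rot: [0.507, -0.506, 0.492, -0.494]
contact_force: [1.6, -3.9, -11.5]
finger_gap: 0.0131
```

```bash
python3 s.py; python3 - <<'E'
from h import *
im=eyes.read_camera("side")[:,:,::-1]; cv2.imwrite("pics/side11.png",cv2.resize(im[130:330,180:400],None,fx=3,fy=3,interpolation=cv2.INTER_CUBIC))
E
```

```text
t 19.375 p [ 0.542  -0.0291  0.2123] yaw -1.5445 F [  1.6  -3.9 -11.5] Ftool [ 3.9 11.5  1.5] M [-0.378  0.003 -0.031] gap 0.0131 q6 1.36 tilt -1.0
```

View pics/side11.png

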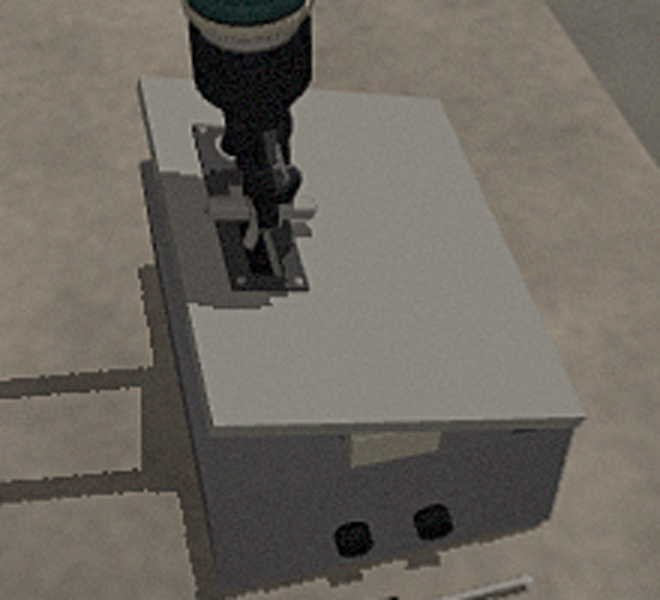

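```bash
cat > ang.py <<'E'
from h import *
def lidpt(r,y,h,phi,E=(.5946,-.0315),psi=-.037):
    x=.132-r*np.cos(phi)+h*np.sin(phi); z=.130+r*np.sin(phi)+h*np.cos(phi)
    return [E[0]+x*np.cos(psi)-y*np.sin(psi),E[1]+x*np.sin(psi)+y*np.cos(psi),z]
E
python3 - <<'E'
from ang import *
for phi in(0,.25,.28,.3,.32,.35):
    print(phi,[proj(lidpt(.266,y,.012,phi),"side")[0].round(1) for y in(.171,-.171)])
for phi in(.28,.3,.32): print(np.round(lidpt(.205,0.,.034,phi),4))
E
```

```text
0 [array([223.4, 180.5]), array([246.5, 295.6])]
0.25 [array([224.7, 159.8]), array([249.6, 275.9])]
0.28 [array([225.3, 157.2]), array([250.6, 273.3])]
0.3 [array([225.8, 155.5]), array([251.3, 271.6])]
0.32 [array([226.3, 153.7]), array([252.1, 269.8])]
0.35 [array([227.2, 151.1]), array([253.4, 267.2])]
[ 0.539  -0.0294  0.2193]
[ 0.5408 -0.0295  0.2231]
[ 0.5427 -0.0296  0.2268]
```

```bash
python3 - <<'E'
from h import *
a=cv2.imread("pics/side0.png")[130:330,180:400]
cv2.imwrite("pics/side0d.png",cv2.resize(a,None,fx=3,fy=3,interpolation=cv2.INTER_CUBIC))
for n in("lid","bar_center"):
    print(n,[(np.round(d["rect"],1).tolist(),round(d["conf"],2)) for d in nets.look_for(n,"side")[:2]])
E
```

```text
lid [([223.6, 154.3, 152.8, 122.1], 0.95)]
bar_center [([249.4, 193.5, 35.4, 18.0], 0.79)]
```

View pics/side0d.png

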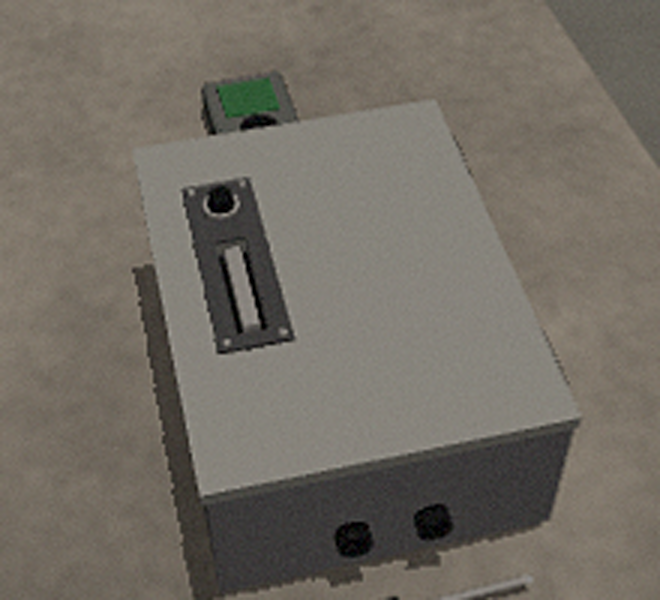

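Corner shift of about 24 rows gives roughly 0.29 rad, or 76 mm. I add a touch more lift, then release.

Request:
move_arm --increments '[[[0, -0.03, 0.012], 0, 5], [[0, -0.03, 0.012], 0, 5], [[0, -0.03, 0.012], 0, 5]]'

```text
t: 19.9
eef_pos: [0.5433, -0.0291, 0.2152]
tool_rot: [0.507, -0.506, 0.492, -0.494]
contact_force: [3.0, -4.1, -14.5]
finger_gap: 0.013
```

```bash
python3 s.py
```

```text
t 19.9 p [ 0.5433 -0.0291  0.2152] yaw -1.5445 F [  3.   -4.1 -14.5] Ftool [ 4.2 14.5  2.8] M [-0.43  -0.224  0.027] gap 0.013 q6 1.36 tilt -1.0
```

Request:
move_arm --increments '[[[0, 0, 0], 0, 15], [[0, 0, 0], 0, 25], [[0, 0, 0], 0, 40], [[0, 0, 0], 0, 40], [[0, 0, 0], 0, 40]]'

```text
t: 20.52
eef_pos: [0.5434, -0.0291, 0.2154]
tool_rot: [0.507, -0.506, 0.492, -0.494]
contact_force: [-0.3, -0.2, 0.2]
finger_gap: 0.0401
```

```bash
python3 s.py; python3 look.py 12 side
```

```text
t 20.525 p [ 0.5434 -0.0291  0.2154] yaw -1.5445 F [-0.3 -0.2  0.2] Ftool [ 0.2 -0.2 -0.3] M [ 0.019 -0.044 -0.003] gap 0.0401 q6 1.36 tilt -1.0
20.525 [ 0.5434 -0.0291  0.2154] [-0.3 -0.2  0.2] [ 0.019 -0.044 -0.003] 0.04011092890241531
```

View pics/side12.png

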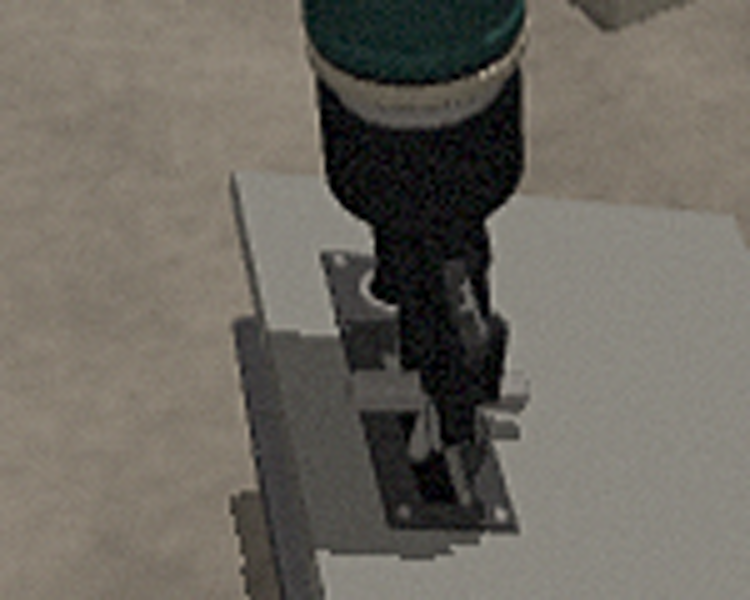

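The fingers are open, the lid stays, and the corner is at about (226.2,154.4), or roughly 0.30 rad. I withdraw straight up.

Request:
move_arm --increments '[[[0, -0.2, 0], 0, 40], [[0, -0.5, 0], 0, 40], [[0, -0.9, 0], 0, 40], [[0, -1.0, 0], 0, 40], [[0, -1.0, 0], 0, 40]]'

```text
t: 21.2
eef_pos: [0.5431, -0.0291, 0.3154]
tool_rot: [0.508, -0.505, 0.492, -0.495]
contact_force: [-0.9, 0.6, -0.2]
finger_gap: 0.0397
```

Request:
move_arm --increments '[[[0.3, -0.3, -0.5], 0, 40], [[0.7, -0.5, -0.9], 0, 40], [[1.0, -0.5, -0.9], 0, 40], [[1.0, -0.5, -0.9], 0, 40]]'

```text
t: 21.7
eef_pos: [0.4547, -0.1327, 0.3636]
tool_rot: [0.506, -0.505, 0.493, -0.495]
contact_force: [-0.5, 1.2, 0.4]
finger_gap: 0.0399
```

Request:
move_arm --increments '[[[0.5, 0, 0], 0, 40], [[1.0, 0, 0], 0, 40], [[1.0, 0, 0], 0, 40]]'

```text
t: 22.08
eef_pos: [0.4569, -0.2344, 0.3616]
tool_rot: [0.505, -0.505, 0.495, -0.495]
contact_force: [-0.5, 0.1, -0.1]
finger_gap: 0.0401
```

```bash
python3 s.py; python3 - <<'E'
from h import *
for c in("side","top"):
    im=eyes.read_camera(c)[:,:,::-1]
    a=im[130:330,180:400] if c=="side" else im[90:290,180:400]
    cv2.imwrite(f"pics/{c}13.png",cv2.resize(a,None,fx=3,fy=3,interpolation=cv2.INTER_CUBIC))
    for n in("meter","jar","driver"): print(c,n,[(np.round(d["position"],1).tolist(),round(d["conf"],2)) for d in nets.mark_of(n,c)[:1]])
E
```

```text
t 22.075 p [ 0.4569 -0.2344  0.3616] yaw -1.5505 F [-0.5  0.1 -0.1] Ftool [-0.1  0.1 -0.5] M [-0.03   0.028 -0.033] gap 0.0401 q6 0.94 tilt -1.0
side meter []
side jar []
side driver [([335.7, 312.2], 0.68)]
top meter [([205.7, 171.4], 0.81)]
top jar []
top driver [([218.0, 405.7], 0.83)]
```

View pics/side13.png

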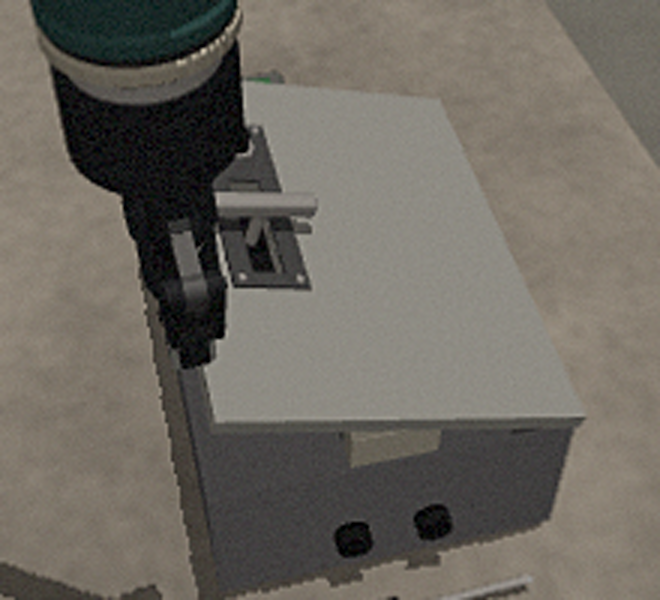

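View pics/top13.png

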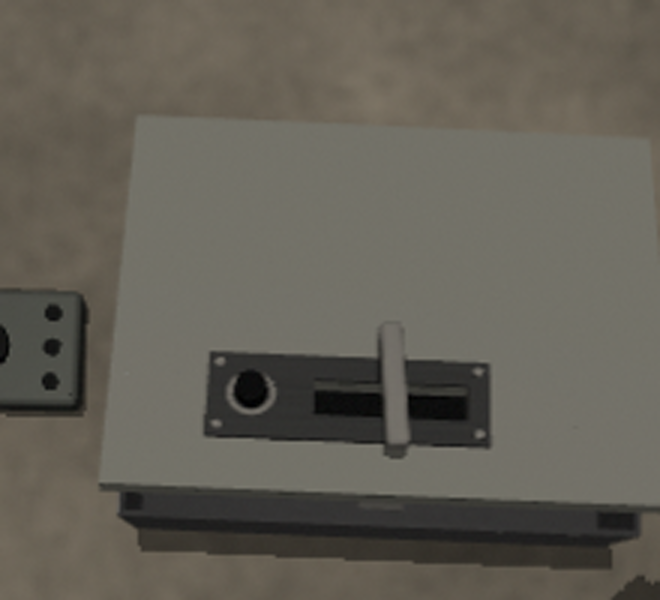

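```bash
python3 - <<'E'
from ang import *
for phi in(0,.28,.3,.32):
    print(phi,[proj(lidpt(.266,y,.012,phi),"side")[0].round(1) for y in(-.171,)],proj(lidpt(.266,.171,.012,phi),"top")[0].round(1), proj(lidpt(.205,.085,.015,phi),"top").round(1))
# bar axis angle: (392,323)->(397,450) top crop
phi=.3
def f(a):
    E=[lidpt(.205-s*.04*np.cos(a),0,.041,phi) for s in(-1,1)]
a=np.float64([[392,330],[397,445]])/3+[180,90]
for th in(1.35,1.4,1.45,1.5,1.55):
    P=[proj(lidpt(.205-s*.04*np.sin(th),s*.04*np.cos(th),.041,phi),"top")[0] for s in(1,-1)]
    print(th,np.round(P,1).tolist())
print(a)
E
```

```text
0 [array([246.5, 295.6])] [217.1 263.8] [[263.3 233.7]]
0.28 [array([250.6, 273.3])] [213.  253.3] [[263.  223.2]]
0.3 [array([251.3, 271.6])] [212.8 252. ] [[263.  222.1]]
0.32 [array([252.1, 269.8])] [212.5 250.7] [[263. 221.]]
1.35 [[306.1, 198.0], [315.7, 237.9]]
1.4 [[307.1, 197.9], [314.5, 238.1]]
1.45 [[308.2, 197.8], [313.4, 238.2]]
1.5 [[309.3, 197.8], [312.2, 238.2]]
1.55 [[310.4, 197.8], [311.1, 238.3]]
[[310.66666667 200.        ]
 [312.33333333 238.33333333]]
```

```bash
python3 -c "
from rig import sign_off
print(sign_off())"
```

```text
the job is handed in; nothing more can be done
None
```

The enclosure is open and the job is handed in at about 22 s; I got no verdict.

- **Button:** I pressed it down about 4 mm, with at most 5.5 N in the readings, and the handle popped out.
- **Handle:** I turned it clockwise in small steps at a 20–25 N grip. The moment held near 0.1 N m, then rose to about 0.31 N m at around 1.5 rad. I took that as the stop and eased off. The final top picture puts the bar at about 1.5 rad.
- **Lid:** It rose with 12–15 N at the handle, so the latch was free. Its corners in both cameras fit about 0.30 rad, roughly 80 mm at the free edge. It stayed put when I let go and withdrew.

**Last checks:**
- The gripper was clear of the box and the contact force was near zero.
- The screwdriver was where it started in both cameras, to within 2 pixels.
- The meter was in place in the top camera. The side-camera search found no meter; the raised lid hides most of it there.
- The jar was not found in either camera, apparently hidden by the arm. I could not confirm it, though the tool stayed well above its height.

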